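# Switch the grinding-ball sorter to its other tray

### The arm

A 7-joint arm with a two-finger parallel gripper is mounted at the origin on the work surface. World frame = base frame: x ahead of the robot, y to its left, z up, the work surface at z = 0. Lengths are in m, angles in degrees, forces in N, time in s.
With the tool pointing down it reaches from about 0.425 to 0.875 m from the base axis. Payload 4.7 kg.
Tool frame: the origin (TCP) lies midway between the tips of the shut fingers; the grasp point (between the pads) lies 19 mm behind it (env.grip_depth is the distance from the TCP to the grasp point, in m); z points along the fingers, y is the line along which they close (so a half turn about z gives the same grasp; the last joint's range is limited). The gripper opens to 87 mm and grips with 3 to 60 N. Pads are 19 mm wide; open, the fingers measure 117 mm over their backs; the gripper's body (75 mm by 190 mm) begins 51 mm behind the grasp point.
Start: joints at [72.657, 18.392, -4.016, 83.108, 1.295, 78.541, -3.26], TCP at [0.202, -0.618, 0.223] pointing down, gripper open.
Joint ranges: [-163.93, 163.93], [-17.29, 119.83], [-79.2, 71.16], [3.27, 140.29], [-89.18, 269.18], [5.43, 117.66], [-154.24, 154.24]. Speed limits (degrees/s): [147.25, 147.25, 180, 180, 180, 180, 180].

### API

Orientations are given as [roll, pitch, yaw] about the fixed x, y, z axes, in that order (R = Rz(yaw) Ry(pitch) Rx(roll)).
In Python, from cell import get_obs, optics, env, nets gives the robot as it stands.
- The arm moves only by the shell command python3 -m creep 'ROWS' [FORCE]. ROWS is JSON, a list of rows, each an object of numbers: "wx", "wy", "wz": the turn, a rotation vector about the tool's x, y, z in degrees; "tx", "ty", "tz": the shift along the tool's x, y, z in mm; "gripper": the opening, from -1 (shut) to 1 (fully open). A call has 1 to 5 rows; each row is the pose to reach, as a shift and turn from the pose commanded when the call began, along the tool's axes at that moment; what a row does not reach only later rows make up. A row lasts 1/12 s, in which the tool goes at most 41.7 mm and 7.16 degrees, less where a joint would pass 70% of its speed; a pose out of reach is approached as far as the arm can. A call with a gripper value outside its range is refused whole. The fingers move at their own pace and stop on an object; FORCE is the grip in N (left out, the last holds). Time passes only in rows, so rows that repeat a pose let the fingers close. It gives the time, the measured TCP pose, the force, the opening and the grip force at its end, in the units of the state.
- get_obs(): the state, without advancing time (a new reading comes with each control period).
- optics.read_camera(name): name is "scene" or "top" or "wrist"; returns (picture, depth): 400x640x3 uint8, red, green, blue; 400x640 float32, m along the optical axis (not along the pixel's ray), 0 where there is no reading.
- optics.camera_info(name): a dict with "fovy" (degrees; the focal length in pixels is half the picture's height over the tangent of half this angle, whatever the lens; pixels are square), "cx", "cy" (the principal point, pixels), "k1" (the pictures are not rectified: a ray, as slopes to the right and down, at radius r is drawn at 1 + k1 r^2 times it, then the intrinsics apply), "R" (3x3) and "t" (3): a world point X has camera coordinates R X + t; the wrist camera has in their place "tool_from_camera" (4x4, takes a point from camera to tool coordinates, whose origin is the TCP and whose axes are the flange's). Camera axes: x right, y down, z forward; pixel columns grow to the right and rows downward; lengths in m; the calibration is good to about 2 mm. A picture is of the moment at which its call begins: read the wrist's pose just before it. camera_info takes no time and is no camera call.
- env.sign_off(): hands the job in; it is judged then, once.
Trained networks look in the newest picture that a camera, given by its name, has taken for a name from the list of things; names that differ only in an ending like _2 or _b are one class to them, and where a whole thing is asked for, a point or a joint stands for the part that bears it (a point fixed in the world has none). Each returns a list of dicts, best first, with "confidence" (0 to 1); they miss things now and then, are a little off and sometimes report something else, mostly with a low value. They report only what shows in the picture. A call takes as long as a camera call.
- nets.look_for(query, camera): "point" ([x, y, z] in m, in world coordinates, good to about 4 mm: the middle of the surface that is visible of it).
- nets.place_of(query, camera): "point" ([x, y, z] in m, in world coordinates, good to about 4 mm: a listed point, or the origin of a listed thing).
The state is a dict: "time_s": time; "qpos": joint angles; "joint_velocities": joint speeds; "effort": joint torques, N m; "tool_pos": TCP position; "tool_rot": TCP orientation; "force": force on the tool from outside, world axes, zero at the start; "wrist_torque": the same for the moment, N m; "grip_width": finger opening in m; "grasp_force": force on a finger pad.
Only numpy, scipy, OpenCV 4.12 (cv2) and the standard library are available. Lean on these libraries where they do the work, as an engineer would, in place of code of your own. Each camera call takes 0.05 s, during which the arm holds its last target. There are 200 camera calls.

### The job

The seesaw gate of the ball sorter leans towards one of its two catch trays. Press its raised side down with the fingertips so that it rocks over to the other side, and then push the steel ball waiting in the feed lane forward onto the gate, so that it rolls down into the other tray and comes to rest there. Do not grip or lift the ball, and leave the other things on the bench where they are.

Things in the scene. Friction and masses are not known exactly. Their poses are not given: they have to be found in the camera images.
- sorter: Fixed bench ball sorter on a grey foot 440 mm wide (along its y) with a feed lane, a seesaw gate and two catch trays; origin on the table under the middle of the gate; its +x points away from the robot at yaw 0, +y to the left, z up.
- lane (a point): On the sorter: centre of the feed lane's dip, at floor height: x = -90 mm, y = 0, 102 mm above the table. White lane, 34 mm wide inside, sides 6 mm above its floor, open at the robot's end; it runs along the sorter's x from -140 to -27 mm. The floor is level, with a 10 mm wide dip across it here; from x = -85 mm it slopes down 6 degrees to the gate.
- tray_left (a point): On the sorter: centre of the left steel catch tray's black rubber floor, y = +165 mm, 16 mm above the table (a ball's centre rests 31 mm above the table). Tray 100 x 100 mm outside, walls up to 40 mm (gate side), 53 mm and 66 mm (outer) above the table.
- tray_right (a point): The same for the right tray, y = -165 mm.
- gate (a joint): Seesaw gate, aluminium channel 214 mm long along the sorter's y, pivot along its x axis 78 mm above the table. rad; 0 level; +0.22 (stop): left (+y) end up, feeds the right tray; -0.22 (stop): right end up, feeds the left tray. Starts at either stop. A tumbler weight throws it to the nearer stop: press the raised pad (under 2 N) clearly below level and it goes over and stays.
- pad_left (a point): Centre of the top of the gate's left press pad, a flat plate 45 mm (x) by 40 mm (y), 4 mm thick, on the robot's side of the gate, at x = -47 mm, y = +85 mm in the sorter's frame; about 97 mm above the table when raised, 59 mm when down. Free space below it to the foot, 8 mm above the table.
- pad_right (a point): The same for the right press pad, at y = -85 mm.
- ball: Steel grinding ball, 30 mm in diameter, about 0.11 kg; origin at its centre (its axes turn as it rolls). It waits in the dip of the feed lane at x = -90 mm, y = 0 in the sorter's frame, its centre 116 mm above the table. A push along the sorter's +x of less than 2 N brings it out of the dip; once it is 10 mm forward it rolls down onto the gate by itself, and along the gate into the lower tray.
- vial_a: Bystander: clear capped vial, 24 mm across, 45 mm high, beside the feed lane; origin under its centre.
- vial_b: Bystander: amber capped vial, 24 mm across, 45 mm high, beside the feed lane; origin under its centre.
- pot: Bystander: white specimen pot, 56 mm across, 60 mm high, left of the sorter; origin under its centre.
- collar: Bystander: steel ring 50 mm across, 14 mm high, beyond the sorter; origin under its centre.
- slidebox: Bystander: blue slide box 85 x 60 x 30 mm, right of the sorter; origin under its centre.
- dish: Bystander: glass dish 80 mm across, 16 mm high, beyond the sorter; origin under its centre.
- brush: Bystander: glassware brush 160 mm long, lying at the left near the robot.

How it is judged (in metres and radians):
On the way, in this order (a step that is already met when the one before it is completed fails the run):
1. the gate has been rocked over to its other stop while the ball still waits in the feed lane (distance of pad_left from where it was at the start of the episode above 0.03 m and (value of joint gate above 0.18 rad or value of joint gate below -0.18 rad) and x of ball in the frame of sorter between -0.12 and -0.075 m and z of ball in the frame of sorter above 0.1 m), for 0.1 s.
2. the ball rolls on the gate, not touched by the fingers (x of ball in the frame of sorter between -0.025 and 0.03 m and y of ball in the frame of sorter between -0.1 and 0.1 m and z of ball in the frame of sorter between 0.05 and 0.13 m and contact force between ball and the fingers below 0.05 N), for 0.05 s.
At the end, for the whole second after the job is handed in: The gate lies at the stop opposite to where it began (within 0.04 rad) and the ball lies at rest (below 50 mm/s) inside the tray on the side that the gate now slopes down to (distance of pad_left from where it was at the start of the episode above 0.03 m and ((value of joint gate below -0.18 rad and y of ball in the frame of sorter between 0.115 and 0.215 m) or (value of joint gate above 0.18 rad and y of ball in the frame of sorter between -0.215 and -0.115 m)) and z of ball in the frame of sorter below 0.045 m and x of ball in the frame of sorter between -0.05 and 0.05 m and linear speed of ball below 0.05 m/s); the robot touches nothing.
It fails at once if the ball was lifted (its centre more than 20 mm above where it waits) (z of ball in the frame of sorter above 0.135 m).
It fails at once if the ball fell outside the sorter (y of ball in the frame of sorter above 0.225 m or y of ball in the frame of sorter below -0.225 m or x of ball in the frame of sorter above 0.065 m or x of ball in the frame of sorter below -0.155 m).
It fails at once if another thing on the bench was moved by more than 30 mm (distance of any of vial_a, vial_b, pot, collar, slidebox, dish, brush from where it was at the start of the episode above 0.03 m).
It also fails if it takes over 42 s, if anything falls off the work surface, if the arm or the gripper's body presses on something with over 40 N, if the wrist force passes 120 N, or if a joint passes its speed limit or range.

## Working session

There is one attempt and no reset: what is moved stays moved. The work goes in short steps, Python scripts to look and compute and a shell command to move; the robot and the scene stay as the last step left them, time stands still between calls to the robot, and variables do not carry over. Pictures are saved under pics/ and viewed, at most 10 in all, crops included, and the job is handed in when it is done.

```bash
mkdir -p pics; ls; python3 - <<'E'
from cell import get_obs, optics, env, nets
import cv2,numpy as np
o=get_obs();print(o['time_s'],o['tool_pos'],o['tool_rot'])
for c in ['scene','top']:
    p,d=optics.read_camera(c);cv2.imwrite(f'pics/{c}0.png',p[...,::-1])
    for q in ['sorter','lane','tray_left','tray_right','pad_left','pad_right','ball','vial_a','vial_b','pot','brush','slidebox']:
        r=nets.place_of(q,c);print(c,q,[(np.round(x['point'],3).tolist(),round(x['confidence'],2)) for x in r[:2]])
E
```

```text
pics
0.0 [ 0.20225896 -0.61712866  0.22145196] [-1.79888780e+02  5.69300127e-03  1.81515394e+01]
scene sorter [([0.59, -0.061, 0.002], 0.9)]
scene lane [([0.499, -0.037, 0.098], 0.89)]
scene tray_left [([0.633, 0.098, 0.018], 0.97)]
scene tray_right [([0.549, -0.223, 0.014], 0.95)]
scene pad_left [([0.561, 0.033, 0.098], 0.65), ([0.631, 0.096, 0.019], 0.29)]
scene pad_right [([0.524, -0.13, 0.056], 0.97)]
scene ball [([0.504, -0.04, 0.116], 0.58)]
scene vial_a [([0.49, 0.055, -0.001], 0.65), ([0.449, -0.12, -0.002], 0.56)]
scene vial_b [([0.49, 0.055, -0.001], 0.65), ([0.449, -0.12, -0.002], 0.56)]
scene pot [([0.626, 0.268, 0.003], 0.89)]
scene brush [([0.32, 0.385, -0.001], 0.73)]
scene slidebox [([0.722, 0.021, -0.001], 0.45)]
top sorter [([0.589, -0.058, -0.0], 0.7)]
top lane [([0.503, -0.035, 0.102], 0.61)]
top tray_left [([0.627, 0.101, 0.018], 0.85), ([0.593, -0.057, 0.001], 0.71)]
top tray_right [([0.55, -0.226, 0.015], 0.57)]
top pad_left [([0.564, 0.03, 0.094], 0.87), ([0.723, 0.02, -0.001], 0.47)]
top pad_right [([0.521, -0.13, 0.062], 0.61)]
top ball [([0.507, -0.042, 0.118], 0.47)]
top vial_a [([0.457, -0.117, -0.004], 0.42)]
top vial_b [([0.457, -0.117, -0.004], 0.42)]
top pot [([0.62, 0.266, -0.006], 0.87), ([0.492, 0.06, -0.002], 0.74)]
top brush [([0.315, 0.384, -0.004], 0.6)]
top slidebox [([0.526, -0.354, 0.002], 0.69), ([0.459, -0.114, 0.001], 0.52)]
```

View pics/scene0.png

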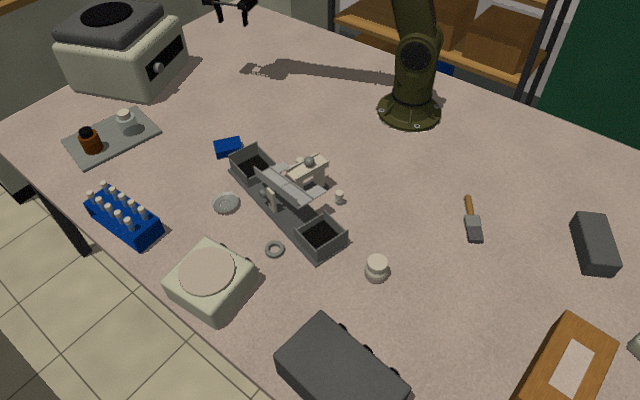

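View pics/top0.png

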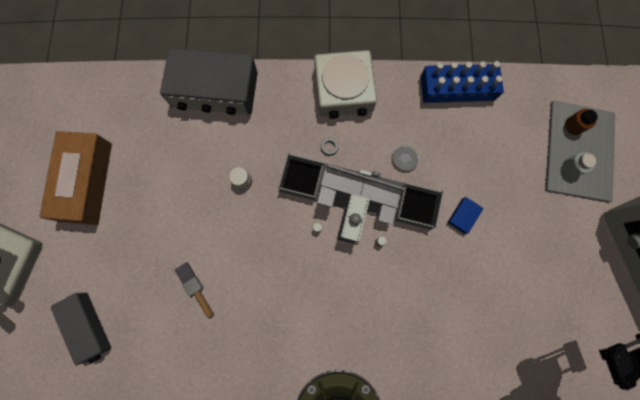

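The scene shows the sorter at about (290,195) with its left side raised. In the top view the ball is at (355,219), the pads at (327,198) and (386,213), and the vials at (317,228) and (381,241). The nets agree with this.

```bash
cat > h.py <<'E'
from cell import get_obs, optics, env, nets
import numpy as np
from scipy.spatial.transform import Rotation as Ro
C=np.array([0.590,-0.0595]); YAW=-14.0
def w(x,y,z):
    c,s=np.cos(np.radians(YAW)),np.sin(np.radians(YAW))
    return np.array([C[0]+c*x-s*y,C[1]+s*x+c*y,z])
def rel(x,y,z,yaw=None):
    o=get_obs();R=Ro.from_euler('xyz',o['tool_rot'],degrees=True)
    T=Ro.from_euler('xyz',[180,0,YAW+90 if yaw is None else yaw],degrees=True)
    print('t',round(o['time_s'],2),'shift',np.round(R.inv().apply(w(x,y,z)-o['tool_pos'])*1000,1),'turn',np.round((R.inv()*T).as_rotvec(degrees=True),1),'tgt',w(x,y,z).round(3),'at',o['tool_pos'].round(3),'F',np.round(o['force'],1))
E
python3 - <<'E'
from h import *
m={'lane':(-.09,0),'tray_left':(0,.165),'tray_right':(0,-.165),'sorter':(0,0),'pl':(-.047,.085),'pr':(-.047,-.085),'ball':(-.09,0)}
ob={'lane':[(.499,-.037),(.503,-.035)],'tray_left':[(.633,.098),(.627,.101)],'tray_right':[(.549,-.223),(.55,-.226)],'sorter':[(.59,-.061),(.589,-.058)],'pl':[(.561,.033),(.564,.03)],'pr':[(.524,-.13),(.521,-.13)],'ball':[(.504,-.04),(.507,-.042)]}
A=np.array([m[k] for k in m]);B=np.array([np.mean(ob[k],0) for k in m])
a=A-A.mean(0);b=B-B.mean(0)
th=np.arctan2((a[:,0]*b[:,1]-a[:,1]*b[:,0]).sum(),(a*b).sum())
R=np.array([[np.cos(th),-np.sin(th)],[np.sin(th),np.cos(th)]])
c=B.mean(0)-R@A.mean(0);print(np.degrees(th),c,((A@R.T+c-B)*1000).round(1).tolist())
rel(-.047,.085,.18)
E
```

```text
-14.060704288476598 [ 0.58947009 -0.06093832] [[1.2, -3.1], [-0.4, -0.4], [-0.1, 3.5], [-0.0, -1.4], [2.0, 1.4], [0.7, -2.0], [-3.3, 1.9]]
t 1.3 shift [ 547.6 -506.7   42.5] turn [  0.    0.  -57.8] tgt [0.565 0.034 0.18 ] at [ 0.202 -0.618  0.223] F [0.5 0.3 0.1]
```

```bash
sed -i 's/0.590,-0.0595/0.5895,-0.061/' h.py
python3 -m creep '[{"tx":28,"ty":-26,"wz":-7,"gripper":-1},{"tx":56,"ty":-52,"wz":-14,"gripper":-1},{"tx":84,"ty":-78,"wz":-21,"gripper":-1},{"tx":112,"ty":-104,"wz":-28,"gripper":-1},{"tx":140,"ty":-130,"wz":-35,"gripper":-1}]'
python3 -c "
from h import *
rel(-.047,.085,.18)"
```

```text
t 1.3 shift [ 546.6 -505.4   42.5] turn [  0.    0.  -57.8] tgt [0.564 0.033 0.18 ] at [ 0.202 -0.618  0.223] F [0.5 0.3 0.1]validation failed for argument at $[0]...
```

```bash

python3 -m creep '[{"wx":0,"wy":0,"wz":-7,"tx":28,"ty":-26,"tz":0,"gripper":-1},{"wx":0,"wy":0,"wz":-14,"tx":56,"ty":-52,"tz":0,"gripper":-1},{"wx":0,"wy":0,"wz":-21,"tx":84,"ty":-78,"tz":0,"gripper":-1},{"wx":0,"wy":0,"wz":-28,"tx":112,"ty":-104,"tz":0,"gripper":-1},{"wx":0,"wy":0,"wz":-35,"tx":140,"ty":-130,"tz":0,"gripper":-1}]'
python3 -c "
from h import *
rel(-.047,.085,.18)"
```

```text
time_s: 1.72
tool_pos: [0.2957, -0.4489, 0.2226]
tool_rot: [180.0, 0.0, 53.5]
force: [0.6, -0.1, -0.1]
grip_width: 0.0614
grasp_force: 0.0
t 1.72 shift [547.1 -70.6  42.4] turn [  0.    0.  -22.5] tgt [0.564 0.033 0.18 ] at [ 0.296 -0.449  0.223] F [ 0.6 -0.1 -0.1]
```

```bash

python3 -m creep '[{"wx":0,"wy":0,"wz":-5,"tx":38,"ty":-5,"tz":0,"gripper":-1},{"wx":0,"wy":0,"wz":-10,"tx":76,"ty":-10,"tz":0,"gripper":-1},{"wx":0,"wy":0,"wz":-15,"tx":114,"ty":-15,"tz":0,"gripper":-1},{"wx":0,"wy":0,"wz":-20,"tx":152,"ty":-20,"tz":0,"gripper":-1},{"wx":0,"wy":0,"wz":-22.5,"tx":190,"ty":-25,"tz":0,"gripper":-1}]'
python3 -c "
from h import *
rel(-.047,.085,.18)"
```

```text
time_s: 2.13
tool_pos: [0.3895, -0.2818, 0.2229]
tool_rot: [180.0, 0.1, 75.9]
force: [0.6, 0.3, 0.7]
grip_width: 0.0281
grasp_force: 0.0
t 2.13 shift [347.9  92.8  42.6] turn [ 0.   0.1 -0.1] tgt [0.564 0.033 0.18 ] at [ 0.39  -0.282  0.223] F [0.6 0.3 0.7]
```

```bash

python3 -m creep '[{"wx":0,"wy":0,"wz":0,"tx":38,"ty":10,"tz":0,"gripper":-1},{"wx":0,"wy":0,"wz":0,"tx":76,"ty":20,"tz":0,"gripper":-1},{"wx":0,"wy":0,"wz":0,"tx":114,"ty":30,"tz":0,"gripper":-1},{"wx":0,"wy":0,"wz":0,"tx":152,"ty":40,"tz":0,"gripper":-1},{"wx":0,"wy":0,"wz":0,"tx":190,"ty":50,"tz":0,"gripper":-1}]' >/dev/null
python3 -m creep '[{"wx":0,"wy":0,"wz":0,"tx":38,"ty":10,"tz":0,"gripper":-1},{"wx":0,"wy":0,"wz":0,"tx":76,"ty":20,"tz":0,"gripper":-1},{"wx":0,"wy":0,"wz":0,"tx":114,"ty":30,"tz":0,"gripper":-1},{"wx":0,"wy":0,"wz":0,"tx":145,"ty":40,"tz":0,"gripper":-1},{"wx":0,"wy":0,"wz":0,"tx":150,"ty":43,"tz":10,"gripper":-1}]'
python3 - <<'E'
from h import *
import cv2
p,d=optics.read_camera('wrist');cv2.imwrite('pics/w1.png',p[...,::-1])
for q in ['pad_left','ball','lane','vial_a']:print(q,[(np.round(x['point'],3).tolist(),round(x['confidence'],2)) for x in nets.place_of(q,'wrist')[:2]])
print(w(-.047,.085,.097),w(-.09,0,.1))
rel(-.047,.085,.12)
E
```

```text
time_s: 2.97
tool_pos: [0.5661, 0.0306, 0.2146]
tool_rot: [179.8, -0.3, 76.1]
force: [-0.4, 0.6, 0.3]
grip_width: 0.0004
grasp_force: 0.0
pad_left [([0.561, 0.031, 0.1], 0.67)]
ball [([0.49, 0.055, 0.002], 0.56)]
lane []
vial_a []
[0.56445946 0.03284547 0.097     ] [ 0.50217338 -0.03922703  0.1       ]
t 3.22 shift [12.  -1.4 92.4] turn [-0.   0.1 -0.5] tgt [0.564 0.033 0.12 ] at [0.563 0.021 0.212] F [-0.1 -0.  -1.1]
```

View pics/w1.png

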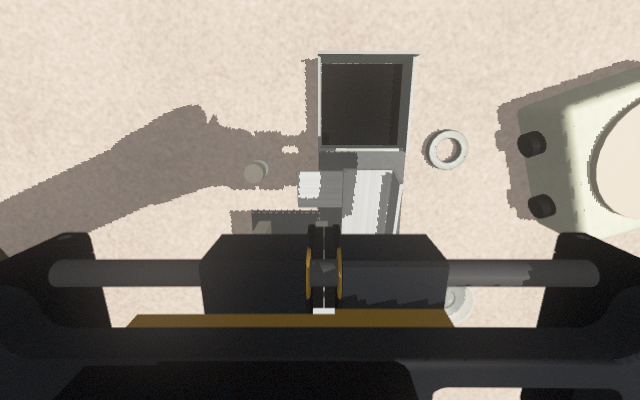

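The wrist view shows the raised left pad at (320,188), the vial at (255,172) and the left tray at (362,105). The pad lies where predicted, about 12 mm ahead.

```bash

python3 -m creep '[{"wx":0,"wy":0,"wz":0,"tx":6,"ty":-2,"tz":25,"gripper":-1},{"wx":0,"wy":0,"wz":0,"tx":12,"ty":-4,"tz":50,"gripper":-1},{"wx":0,"wy":0,"wz":0,"tx":12,"ty":-4,"tz":75,"gripper":-1},{"wx":0,"wy":0,"wz":0,"tx":12,"ty":-4,"tz":90,"gripper":-1},{"wx":0,"wy":0,"wz":0,"tx":12,"ty":-4,"tz":92,"gripper":-1}]'
python3 -c "
from h import *
rel(-.05,.085,.055)"
```

```text
time_s: 3.63
tool_pos: [0.56, 0.033, 0.1178]
tool_rot: [-179.7, 0.1, 75.5]
force: [-1.3, 0.4, -1.6]
grip_width: 0.0003
grasp_force: 0.0
t 3.63 shift [ 1.1  1.7 62.8] turn [-0.3  0.1 -0.5] tgt [0.562 0.034 0.055] at [0.56  0.033 0.118] F [-1.3  0.4 -1.6]
```

```bash

python3 -m creep '[{"wx":0,"wy":0,"wz":0,"tx":0,"ty":0,"tz":8,"gripper":-1},{"wx":0,"wy":0,"wz":0,"tx":0,"ty":0,"tz":16,"gripper":-1},{"wx":0,"wy":0,"wz":0,"tx":0,"ty":0,"tz":23,"gripper":-1},{"wx":0,"wy":0,"wz":0,"tx":0,"ty":0,"tz":30,"gripper":-1},{"wx":0,"wy":0,"wz":0,"tx":0,"ty":0,"tz":36,"gripper":-1}]'
python3 -m creep '[{"wx":0,"wy":0,"wz":0,"tx":0,"ty":0,"tz":6,"gripper":-1},{"wx":0,"wy":0,"wz":0,"tx":0,"ty":0,"tz":12,"gripper":-1},{"wx":0,"wy":0,"wz":0,"tx":0,"ty":0,"tz":18,"gripper":-1},{"wx":0,"wy":0,"wz":0,"tx":0,"ty":0,"tz":21,"gripper":-1},{"wx":0,"wy":0,"wz":0,"tx":0,"ty":0,"tz":21,"gripper":-1}]'
python3 - <<'E'
from h import *
import cv2
for c in ['scene','top']:
  p,d=optics.read_camera(c)
  for q in ['pad_left','pad_right','ball']:print(q,[(np.round(x['point'],3).tolist(),round(x['confidence'],2)) for x in nets.place_of(q,c)[:2]])
E
```

```text
time_s: 4.05
tool_pos: [0.5629, 0.0354, 0.0845]
tool_rot: [179.9, -0.0, 75.6]
force: [-0.1, 0.2, 0.8]
grip_width: 0.0006
grasp_force: 0.2
time_s: 4.47
tool_pos: [0.5616, 0.0354, 0.0625]
tool_rot: [-179.9, 0.0, 75.7]
force: [0.7, -0.4, 0.2]
grip_width: 0.0005
grasp_force: 0.0
pad_left [([0.565, 0.033, 0.06], 0.84), ([0.502, -0.042, 0.101], 0.37)]
pad_right [([0.524, -0.128, 0.098], 0.94), ([0.454, -0.118, 0.0], 0.32)]
ball [([0.525, -0.129, 0.096], 0.67)]
pad_left []
pad_right [([0.521, -0.128, 0.099], 0.9)]
ball []
```

Gate is over: right pad at 98 mm, left at 60 mm. Retreat upward and go behind the ball.

```bash

python3 -m creep '[{"wx":0,"wy":0,"wz":0,"tx":0,"ty":0,"tz":-15,"gripper":-1},{"wx":0,"wy":0,"wz":0,"tx":0,"ty":0,"tz":-50,"gripper":-1},{"wx":0,"wy":0,"wz":0,"tx":0,"ty":0,"tz":-90,"gripper":-1},{"wx":0,"wy":0,"wz":0,"tx":0,"ty":0,"tz":-120,"gripper":-1},{"wx":0,"wy":0,"wz":0,"tx":0,"ty":-10,"tz":-130,"gripper":-1}]'
python3 - <<'E'
from h import *
rel(-.155,0,.19)
for c in ['scene','top','wrist']:
  p,d=optics.read_camera(c)
  for q in ['pad_left','ball','lane']:print(c,q,[(np.round(x['point'],3).tolist(),round(x['confidence'],2)) for x in nets.place_of(q,c)[:2]])
print(w(-.09,0,0))
E
```

```text
time_s: 5.28
tool_pos: [0.5565, 0.038, 0.199]
tool_rot: [179.5, -0.1, 75.6]
force: [0.6, -0.1, 0.4]
grip_width: 0.0006
grasp_force: 0.0
t 5.28 shift [-88.7 -98.5   7.9] turn [ 0.5 -0.1 -0.4] tgt [ 0.439 -0.024  0.19 ] at [0.556 0.038 0.199] F [ 0.6 -0.1  0.4]
scene pad_left [([0.56, 0.034, 0.054], 0.88)]
scene ball [([0.502, -0.04, 0.116], 0.64), ([0.548, -0.219, 0.016], 0.38)]
scene lane [([0.503, -0.042, 0.096], 0.97)]
top pad_left [([0.522, -0.13, 0.101], 0.23)]
top ball []
top lane []
wrist pad_left [([0.561, 0.035, 0.064], 0.61)]
wrist ball []
wrist lane []
[ 0.50217338 -0.03922703  0.        ]
```

```bash

python3 -m creep '[{"wx":0,"wy":0,"wz":0,"tx":-22,"ty":-25,"tz":0,"gripper":-1},{"wx":0,"wy":0,"wz":0,"tx":-44,"ty":-50,"tz":0,"gripper":-1},{"wx":0,"wy":0,"wz":0,"tx":-66,"ty":-75,"tz":0,"gripper":-1},{"wx":0,"wy":0,"wz":0,"tx":-88,"ty":-98,"tz":0,"gripper":-1},{"wx":0,"wy":0,"wz":0,"tx":-88,"ty":-98,"tz":5,"gripper":-1}]'
python3 - <<'E'
from h import *
import cv2
rel(-.155,0,.114)
p,d=optics.read_camera('scene')
cv2.imwrite('pics/s2.png',cv2.resize(p[100:280,200:420,::-1],None,fx=3,fy=3))
E
```

```text
time_s: 6.3
tool_pos: [0.4322, -0.0267, 0.1887]
tool_rot: [-180.0, 0.3, 75.3]
force: [1.4, 0.2, 0.1]
grip_width: 0.0005
grasp_force: 0.0
t 6.3 shift [ 5.2  5.9 74.7] turn [-0.   0.3 -0.7] tgt [ 0.439 -0.024  0.114] at [ 0.432 -0.027  0.189] F [1.4 0.2 0.1]
```

View pics/s2.png

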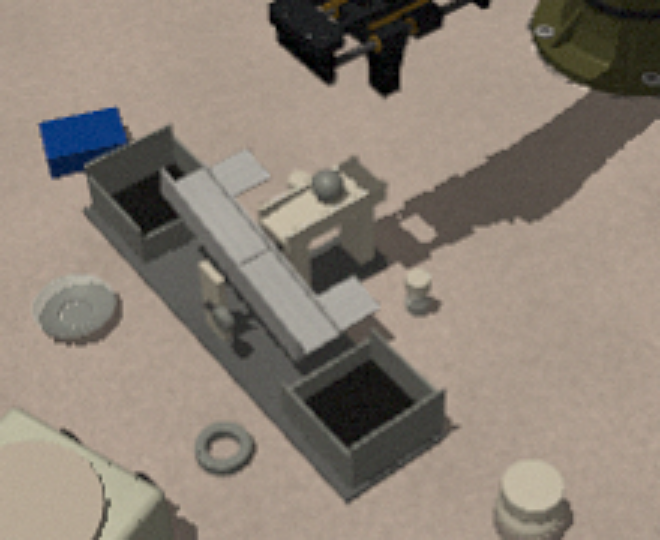

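The crop shows the gate now sloping down to the left tray at (365,400), the ball still in the lane at (327,185), and the fingers behind it at (385,80).

```bash

python3 -m creep '[{"wx":0,"wy":0,"wz":0,"tx":5,"ty":4,"tz":20,"gripper":-1},{"wx":0,"wy":0,"wz":0,"tx":5,"ty":4,"tz":45,"gripper":-1},{"wx":0,"wy":0,"wz":0,"tx":5,"ty":4,"tz":65,"gripper":-1},{"wx":0,"wy":0,"wz":0,"tx":5,"ty":4,"tz":74,"gripper":-1},{"wx":0,"wy":0,"wz":0,"tx":5,"ty":4,"tz":75,"gripper":-1}]'
python3 - <<'E'
from h import *
p,d=optics.read_camera('wrist')
for q in ['ball','lane']:print(q,[(np.round(x['point'],3).tolist(),round(x['confidence'],2)) for x in nets.place_of(q,'wrist')[:2]])
p,d=optics.read_camera('scene')
for q in ['ball','lane']:print(q,[(np.round(x['point'],3).tolist(),round(x['confidence'],2)) for x in nets.place_of(q,'scene')[:2]])
rel(-.12,0,.113)
E
```

```text
time_s: 6.77
tool_pos: [0.4401, -0.0182, 0.1117]
tool_rot: [-179.8, -0.1, 75.7]
force: [-0.4, 0.1, 0.7]
grip_width: 0.0003
grasp_force: 0.0
ball [([0.501, -0.04, 0.115], 0.66)]
lane [([0.501, -0.035, 0.099], 0.67)]
ball [([0.5, -0.039, 0.119], 0.48)]
lane [([0.503, -0.041, 0.1], 0.67)]
t 7.07 shift [-4.7 33.1  1.7] turn [ 0.1  0.  -0.3] tgt [ 0.473 -0.032  0.113] at [ 0.442 -0.019  0.115] F [-0.1  0.4  0. ]
```

```bash

python3 -m creep '[{"wx":0,"wy":0,"wz":0,"tx":-5,"ty":5,"tz":0,"gripper":-1},{"wx":0,"wy":0,"wz":0,"tx":-5,"ty":12,"tz":0,"gripper":-1},{"wx":0,"wy":0,"wz":0,"tx":-5,"ty":19,"tz":0,"gripper":-1},{"wx":0,"wy":0,"wz":0,"tx":-5,"ty":24,"tz":0,"gripper":-1},{"wx":0,"wy":0,"wz":0,"tx":-5,"ty":26,"tz":0,"gripper":-1}]'
python3 -c "
from h import *
rel(-.108,0,.113)"
```

```text
time_s: 7.48
tool_pos: [0.4662, -0.0307, 0.1137]
tool_rot: [180.0, -0.0, 75.6]
force: [-0.1, 1.0, -0.7]
grip_width: 0.0005
grasp_force: 0.0
t 7.48 shift [ 0.6 19.   0.7] turn [ 0.  -0.  -0.4] tgt [ 0.485 -0.035  0.113] at [ 0.466 -0.031  0.114] F [-0.1  1.  -0.7]
```

```bash

python3 -m creep '[{"wx":0,"wy":0,"wz":0,"tx":0,"ty":4,"tz":0,"gripper":-1},{"wx":0,"wy":0,"wz":0,"tx":0,"ty":8,"tz":0,"gripper":-1},{"wx":0,"wy":0,"wz":0,"tx":0,"ty":12,"tz":0,"gripper":-1},{"wx":0,"wy":0,"wz":0,"tx":0,"ty":16,"tz":0,"gripper":-1},{"wx":0,"wy":0,"wz":0,"tx":0,"ty":19,"tz":0,"gripper":-1}]'
python3 - <<'E'
from h import *
p,d=optics.read_camera('scene')
for q in ['ball']:print(q,[(np.round(x['point'],3).tolist(),round(x['confidence'],2)) for x in nets.place_of(q,'scene')[:3]])
E
```

```text
time_s: 7.9
tool_pos: [0.4838, -0.0352, 0.1135]
tool_rot: [-180.0, -0.0, 75.7]
force: [0.7, 0.8, -0.3]
grip_width: 0.0005
grasp_force: 0.0
ball [([0.505, -0.042, 0.114], 0.65)]
```

```bash
python3 - <<'E'
from h import *
import cv2
p,d=optics.read_camera('scene')
for c in ['scene','wrist']:
  if c=='wrist':p2,_=optics.read_camera(c)
  for q in ['ball']:print(q,[(np.round(x['point'],3).tolist(),round(x['confidence'],2)) for x in nets.place_of(q,c)[:3]])
cv2.imwrite('pics/s3.png',cv2.resize(p[100:280,200:420,::-1],None,fx=3,fy=3))
rel(-.1,0,.113)
E
```

```text
ball [([0.513, -0.04, 0.117], 0.48)]
ball [([0.522, -0.044, 0.112], 0.82)]
t 8.2 shift [0.7 9.3 0.5] turn [-0.   0.  -0.3] tgt [ 0.492 -0.037  0.113] at [ 0.483 -0.035  0.114] F [-1.2 -0.3 -0. ]
```

View pics/s3.png

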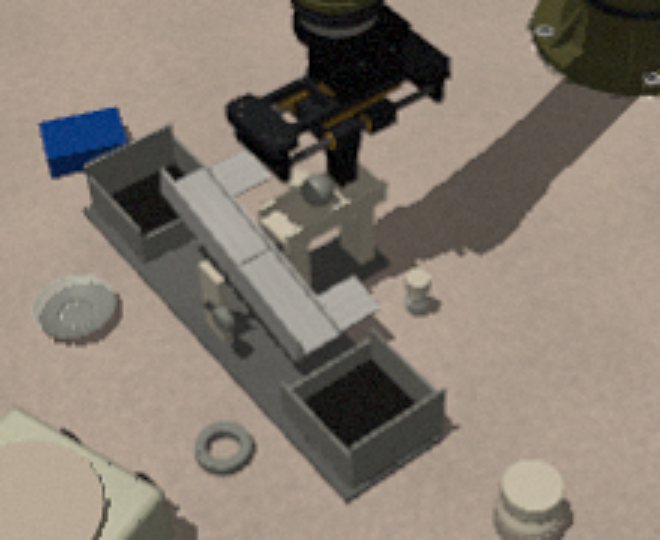

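The ball has left the dip at (318,187) and is starting to roll. I'll wait and check.

```bash

python3 -m creep '[{"wx":0,"wy":0,"wz":0,"tx":0,"ty":0,"tz":0,"gripper":-1},{"wx":0,"wy":0,"wz":0,"tx":0,"ty":0,"tz":0,"gripper":-1},{"wx":0,"wy":0,"wz":0,"tx":0,"ty":0,"tz":0,"gripper":-1},{"wx":0,"wy":0,"wz":0,"tx":0,"ty":0,"tz":0,"gripper":-1},{"wx":0,"wy":0,"wz":0,"tx":0,"ty":0,"tz":0,"gripper":-1}]'
python3 - <<'E'
from h import *
for i in range(3):
  p,d=optics.read_camera('scene')
  for q in ['ball']:print(q,[(np.round(x['point'],3).tolist(),round(x['confidence'],2)) for x in nets.place_of(q,'scene')[:3]])
E
```

```text
time_s: 8.62
tool_pos: [0.4834, -0.0352, 0.1135]
tool_rot: [180.0, 0.0, 75.7]
force: [-0.1, -0.5, -1.2]
grip_width: 0.0003
grasp_force: 0.0
ball [([0.604, -0.041, 0.09], 0.59)]
ball [([0.606, -0.017, 0.084], 0.61)]
ball []
```

The ball is rolling on the gate towards the left tray. Retreat upwards and check.

```bash

python3 -m creep '[{"wx":0,"wy":0,"wz":0,"tx":0,"ty":-5,"tz":-5,"gripper":-1},{"wx":0,"wy":0,"wz":0,"tx":0,"ty":-10,"tz":-30,"gripper":-1},{"wx":0,"wy":0,"wz":0,"tx":0,"ty":-10,"tz":-60,"gripper":-1},{"wx":0,"wy":0,"wz":0,"tx":0,"ty":-10,"tz":-80,"gripper":-1},{"wx":0,"wy":0,"wz":0,"tx":0,"ty":-10,"tz":-85,"gripper":-1}]'
python3 -m creep '[{"wx":0,"wy":0,"wz":0,"tx":0,"ty":0,"tz":0,"gripper":-1},{"wx":0,"wy":0,"wz":0,"tx":0,"ty":0,"tz":0,"gripper":-1},{"wx":0,"wy":0,"wz":0,"tx":0,"ty":0,"tz":0,"gripper":-1},{"wx":0,"wy":0,"wz":0,"tx":0,"ty":0,"tz":0,"gripper":-1},{"wx":0,"wy":0,"wz":0,"tx":0,"ty":0,"tz":0,"gripper":-1}]'
python3 - <<'E'
from h import *
import cv2
for i in range(3):
  p,d=optics.read_camera('scene')
  print([(np.round(x['point'],3).tolist(),round(x['confidence'],2)) for x in nets.place_of('ball','scene')[:2]])
print([(np.round(x['point'],3).tolist(),round(x['confidence'],2)) for x in nets.place_of('pad_left','scene')[:2]],w(0,.165,.031))
cv2.imwrite('pics/s4.png',cv2.resize(p[100:280,200:420,::-1],None,fx=3,fy=3))
E
```

```text
time_s: 9.33
tool_pos: [0.4756, -0.0326, 0.2025]
tool_rot: [179.6, 0.0, 75.7]
force: [-0.1, 0.1, 0.4]
grip_width: 0.0007
grasp_force: 0.0
time_s: 9.75
tool_pos: [0.473, -0.0326, 0.1974]
tool_rot: [-179.9, -0.0, 75.7]
force: [0.2, -1.3, 0.4]
grip_width: 0.0004
grasp_force: 0.0
[([0.64, 0.127, 0.033], 0.51), ([0.694, -0.192, 0.003], 0.23)]
[([0.641, 0.124, 0.034], 0.49)]
[([0.643, 0.129, 0.033], 0.53)]
[([0.562, 0.032, 0.059], 0.64)] [0.62941711 0.09909879 0.031     ]
```

View pics/s4.png

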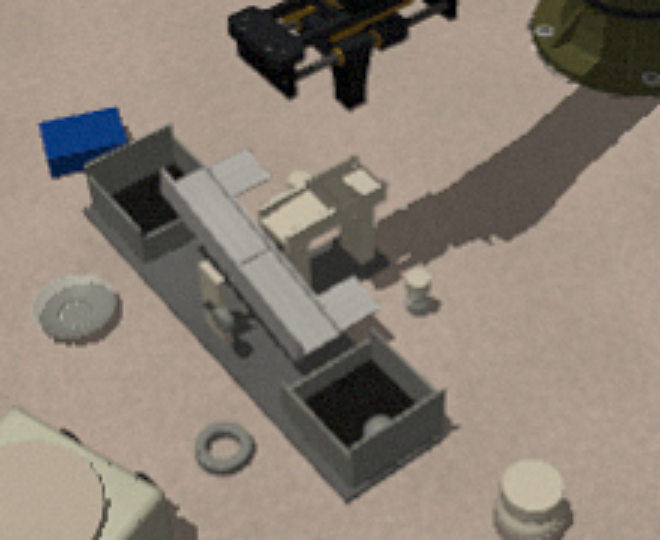

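The ball is in the left tray at (377,428) and has come to rest at a height of about 33 mm. The gate is still down on the left and the bystanders have not moved. The robot touches nothing.

```bash

python3 -m creep '[{"wx":0,"wy":0,"wz":0,"tx":0,"ty":0,"tz":0,"gripper":-1},{"wx":0,"wy":0,"wz":0,"tx":0,"ty":0,"tz":0,"gripper":-1},{"wx":0,"wy":0,"wz":0,"tx":0,"ty":0,"tz":0,"gripper":-1},{"wx":0,"wy":0,"wz":0,"tx":0,"ty":0,"tz":0,"gripper":-1},{"wx":0,"wy":0,"wz":0,"tx":0,"ty":0,"tz":0,"gripper":-1}]' >/dev/null
python3 -c "
from cell import env
print(env.sign_off())"
```

```text
the job is handed in; nothing more can be done
None
```

I rocked the gate over and pushed the ball onto it; it rolled into the left tray and came to rest there. I handed the job in just after 10 s; no verdict came back.

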